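# Unload the soldered board from the clamp frame

## Robot

A 6-joint arm with a two-finger parallel gripper is mounted at the origin on a cart in front of the work surface, level with it; the furniture and walls round the work are solid. World frame = base frame: x ahead of the robot, y to its left, z up, the work surface at z = 0. Lengths are in m, angles in degrees, forces in N, time in s.
With the tool pointing down it reaches from about 0.25 to 0.775 m from the base axis. Payload 4 kg.
Tool frame: the origin (TCP) lies on the centre line of the jaws, within the pads' length; the fingertips stand 17 mm ahead of it and the grasp point (between the pads) lies 2 mm behind it; z points along the fingers, y is the line along which they close (so a half turn about z gives the same grasp; the last joint's range is limited). The gripper opens to 85 mm and grips with 20 to 120 N. Pads are 22 mm wide; open, the fingers measure 114 mm over their backs; the gripper's body (76 mm by 85 mm) begins 54 mm behind the grasp point. The pads swing forward as they close: fully open they stand 13 mm farther back than shut.
Start: joints at [-70.537, 4.996, 78.535, -0, 96.463, -5.907], TCP at [0.236, -0.497, 0.248] pointing down, gripper open.
Joint ranges: [-177.83, 177.83], [-43.37, 116.18], [15.69, 146.23], [-61.86, 241.86], [9.47, 152.12], [-147.06, 147.06]. Speed limits (degrees/s): [159.86, 159.86, 180, 180, 180, 180].

## Interface

Orientations are given as [roll, pitch, yaw] about the fixed x, y, z axes, in that order (R = Rz(yaw) Ry(pitch) Rx(roll)).
In Python, from station import arm gives the robot as it stands. The module is installed in compiled form; this text tells all that it offers.
- The arm moves only by the shell command python3 -m crank 'ROWS'. ROWS is JSON, one flat list of numbers, 7 for each row, row after row: the turn, a rotation vector about the tool's x, y, z each as a share of pi rad, from -1 to 1, then the shift along the tool's x, y, z each as a share of 0.25 m, from -1 to 1, then the closure, from 0 (fully open) to 1 (shut). A call has 1 to 20 rows; each row is the pose to reach, as a shift and turn from the pose commanded when the call began, along the tool's axes at that moment, turning the shorter way round; what a row does not reach only later rows make up. A row lasts 1/10 s, in which the tool goes at most 50 mm and 8.59 degrees, less where a joint would pass 70% of its speed; a pose out of reach is approached as far as the arm can. A call with a number of a shift or a turn outside -1 to 1 is refused whole. A call with a gripper value outside its range is refused whole. The fingers move at their own pace and stop on an object; the grip force is fixed at half the most. Time passes only in rows, so rows that repeat a pose let the fingers close. It gives the time, the measured TCP pose, the force, the opening and the grip force at its end, in the units of the state.
- arm.observe(): the state, without advancing time (a new reading comes with each control period).
- arm.get_image(name): name is "scene" or "top"; returns (picture, depth): 480x640x3 uint8, red, green, blue; 480x640 float32, m along the optical axis (not along the pixel's ray), 0 where there is no reading.
- arm.camera_model(name): a dict with "vfov" (degrees; the focal length in pixels is half the picture's height over the tangent of half this angle, whatever the lens; pixels are square), "cx", "cy" (the principal point, pixels), "R" (3x3) and "t" (3): a world point X has camera coordinates R X + t. Camera axes: x right, y down, z forward; pixel columns grow to the right and rows downward; lengths in m; the calibration is good to about 2 mm. A picture is of the moment at which its call begins. camera_model takes no time and is no camera call.
- arm.finish_job(): hands the job in; it is judged then, once.
Trained networks look in the newest picture that a camera, given by its name, has taken for a name from the list of things; names that differ only in an ending like _2 or _b are one class to them, and where a whole thing is asked for, a point or a joint stands for the part that bears it (a point fixed in the world has none). Each returns a list of dicts, best first, with "conf" (0 to 1); they miss things now and then, are a little off and sometimes report something else, mostly with a low value. They report only what shows in the picture. A call takes as long as a camera call.
- arm.trace(camera, target): "pixels" (480x640 bool, what is visible of it) and "rect" ([left, top, width, height] in pixels, round what is visible of it).
- arm.tip_of(camera, target): "point" ([column, row] in pixels: a listed point, or the origin of a listed thing).
The state is a dict: "clock": time; "q": joint angles; "joint_velocities": joint speeds; "joint_torque": joint torques, N m; "eef_pos": TCP position; "ee_rot": TCP orientation; "wrist_force": force on the tool from outside, world axes, zero at the start; "ft_torque": the same for the moment, N m; "gripper_width": finger opening in m; "gripper_force": force on a finger pad.
Only numpy, scipy, OpenCV 4.12 (cv2) and the standard library are available. Lean on these libraries where they do the work, as an engineer would, in place of code of your own. Each camera call takes 0.05 s, during which the arm holds its last target. There are 200 camera calls.

## Task

The circuit board in the soldering frame is finished. Swing the red-handled clamp bar up and over until it stays open, then draw the board straight out of the frame's grooved rails and lower it into the empty black tray so that it lies flat inside, parts upward. Do not disturb the board in the other tray or the tools and tin lying near.

Things in the scene. Friction and masses are not known exactly. Their poses are not given: they have to be found in the camera images.
- board_frame: Soldering frame, fixed: dark base plate 104 x 112 x 8 mm, two bright aluminium rails. Origin on the table under the middle between the rails; x along the rails, away from the robot; z up. Rails from x = -25 to +45 mm, tops at z = 31, outer faces y = +-35. A back stop (x = 46 to 55, top z = 29) closes the far end: the board leaves only by the open end, toward -x.
- rail_mouth (a point): Middle of the rails' open end, at x = -25 mm of the frame and the height of the board's mid-thickness, z = 23.6. The grooves carry the board's long edges on ledges at z = 22 mm; lips above overhang each edge by about 2 mm, with 1.8 mm of play upward and 1.2 mm to each side, so the board can be drawn along -x but not lifted.
- clamp_bar (a joint): Clamp bar angle. About 0: lying along the frame's +y from the hinge, across the board, two rubber feet pressing on it. Grows as the red end is lifted; 1.57 upright; stop at 2.2, leaning over the frame's right (-y) side. Over-centre spring: presses shut below about 1.0 (about 3 N to lift at the red grip); lifted beyond 1.2 it swings open by itself in about 1 s and stays.
- clamp_hinge (a point): Centre of the bar's hinge pin, on the frame at x = 15, y = -48, z = 41 mm; the pin is parallel to the frame's x. Its ears reach z = 50 mm. The shut bar's underside (z = 37.5) is lower than the tops of the board's capacitors (z = 41.2), so the board cannot pass beneath the shut bar.
- clamp_grip (a point): Middle of the red plastic hand grip at the bar's free end, 106 mm from the hinge pin: 14 mm wide (along the hinge pin), 42 mm long (84 to 126 mm from the pin), 15 mm thick. At z = 41 mm when shut, with only the table beneath.
- board_centre (a point): Centre (mid-thickness) of the green circuit board, 110 x 50 x 3.2 mm, 60 g. At the start its x is along the frame's x, its centre 10 to 13 mm to -x of the frame's origin: the 40 mm at the -x end stick out of the rails, long edges free, nothing beneath. Two dark capacitors 16 mm tall 41 mm to +x; blue terminal block 9 mm tall, 26 mm wide, 47 mm to -x.
- tray_empty: Empty black board tray, 136 x 74 x 24 mm, fixed. Origin: centre of underside, x along its length, z up. A board lies, either way round, on two ribs (tops z = 16, at x = +-34, 40 mm long in y). Raised ends 124 mm apart and their corners 64 mm apart leave 7 mm of play all round; the long sides are only 8 mm high for x = -53 to +53, so fingers have room beside the board.
- tray_full: A second, equal black tray, fixed, with another finished board in it.
- done_board_centre (a point): Centre of the board that already lies in the other tray, same size and look; leave it.
- side_cutter: Red-handled side cutter, 129 x 53 x 12 mm, lying flat; leave it.
- flux_tin: Round tin with red lid, 53 mm across, 22 mm high; leave it.
- flux_brush: Yellow-handled brush, 146 x 13 x 9 mm; leave it.

How it is judged (in metres and radians):
On the way, in this order (a step that is already met when the one before it is completed fails the run):
1. the clamp bar is swung open (past upright) while the board still lies home in the frame (value of joint clamp_bar above 1.7 rad and x of board_centre in the frame of board_frame above -0.03 m), for 0.2 s.
2. the board has been drawn out past the open end of the rails, with the bar open (x of board_centre in the frame of board_frame below -0.081 m and value of joint clamp_bar above 1.2 rad), for 0.1 s.
At the end, for the whole second after the job is handed in: The board lies at rest on the ribs of the empty tray, parts upward and level (0.06 rad): its centre within 9 mm of the tray's centre along and across, and within 3 mm of its resting height, 17.6 mm above the tray's underside. The clamp bar stands open (joint above 1.7) (x of board_centre in the frame of tray_empty between -0.009 and 0.009 m and y of board_centre in the frame of tray_empty between -0.009 and 0.009 m and z of board_centre in the frame of tray_empty between 0.0145 and 0.0205 m and angle between board_centre's own z axis and vertical below 0.06 rad and value of joint clamp_bar above 1.7 rad and linear speed of board below 0.02 m/s); the robot touches nothing.
It fails at once if the finished board in the other tray is moved (over 12 mm) (distance of done_board_centre from where it was at the start of the episode above 0.012 m).
It fails at once if the side cutter, the tin or the brush is moved (over 30 mm) (distance of any of side_cutter, flux_tin, flux_brush from where it was at the start of the episode above 0.03 m).
It fails at once if the board is dropped: it falls free, touched by nothing, more than about 3 cm above where it would lie (contact force between board and anything else below 0.01 N and height (world z) of board_centre above 0.05 m).
It also fails if it takes over 59 s, if anything falls off the work surface, if the arm or the gripper's body presses on something with over 40 N, if the wrist force passes 120 N, or if a joint passes its speed limit or range.

## Working session

There is one attempt and no reset: what is moved stays moved. The work goes in short steps, Python scripts to look and compute and a shell command to move; the robot and the scene stay as the last step left them, time stands still between calls to the robot, and variables do not carry over. Pictures are saved under pics/ and viewed, at most 11 in all, crops included, and the job is handed in when it is done.

```bash
mkdir -p pics; cat > h.py <<'E'
import numpy as np, cv2
from station import arm
def ray(cam,uv,z=None,d=None):
    m=arm.camera_model(cam); f=240/np.tan(np.radians(m["vfov"])/2); R=np.array(m["R"]); t=np.array(m["t"])
    r=np.array([(uv[0]-m["cx"])/f,(uv[1]-m["cy"])/f,1.0]); C=-R.T@t; w=R.T@r
    s=d if d is not None else (z-C[2])/w[2]
    return C+s*w
def proj(cam,X):
    m=arm.camera_model(cam); f=240/np.tan(np.radians(m["vfov"])/2); c=np.array(m["R"])@X+np.array(m["t"])
    return c[:2]/c[2]*f+[m["cx"],m["cy"]]
def cloud(cam,depth):
    m=arm.camera_model(cam); f=240/np.tan(np.radians(m["vfov"])/2); R=np.array(m["R"]); t=np.array(m["t"])
    v,u=np.mgrid[:480,:640]; c=np.stack([(u-m["cx"])/f*depth,(v-m["cy"])/f*depth,depth],-1)
    return (c-t)@R
E
python3 - <<'E'
from h import *
np.set_printoptions(precision=4,suppress=True)
Z=dict(board_frame=0,rail_mouth=.0236,clamp_hinge=.041,clamp_grip=.041,board_centre=.0236,tray_empty=0,tray_full=0,done_board_centre=.0176,side_cutter=0,flux_tin=0,flux_brush=0)
for cam in("top","scene"):
    im,d=arm.get_image(cam); cv2.imwrite(f"pics/{cam}0.png",im[:,:,::-1])
    m=arm.camera_model(cam); print(cam,-np.array(m["R"]).T@np.array(m["t"]))
    for n,z in Z.items():
        for r in arm.tip_of(cam,n)[:2]:
            print(n,round(r["conf"],2),np.array(r["point"]),ray(cam,r["point"],z))
print(arm.observe())
E
```

```text
top [0.4746 0.2096 0.9241]
board_frame 0.74 [420.7 212.8] [0.5988 0.0018 0.    ]
board_frame 0.58 [446.1 194.3] [ 0.6382 -0.0532  0.    ]
rail_mouth 0.89 [428.2 218.7] [ 0.5832 -0.0082  0.0236]
rail_mouth 0.44 [323.4 287.4] [0.4426 0.2103 0.0236]
clamp_hinge 0.85 [445.1 195.7] [ 0.6281 -0.0394  0.041 ]
clamp_grip 0.8 [397.6 207.8] [0.604  0.0578 0.041 ]
clamp_grip 0.6 [323.9 290.4] [0.4372 0.2093 0.041 ]
board_centre 0.85 [425.7 210.5] [ 0.6004 -0.0034  0.0236]
tray_empty 0.63 [253.5 284.7] [0.4484 0.3583 0.    ]
tray_full 0.62 [326.1 290.3] [0.4357 0.2047 0.    ]
done_board_centre 0.55 [324.  289.9] [0.4373 0.2091 0.0176]
side_cutter 0.77 [176.7 234.4] [0.5565 0.523  0.    ]
side_cutter 0.6 [328.6 290.1] [0.4361 0.1994 0.    ]
flux_tin 0.75 [268.3 217.8] [0.5906 0.3271 0.    ]
flux_brush 0.96 [211.3 191.6] [0.6483 0.4498 0.    ]
scene [-0.0888  0.5789  0.8407]
board_frame 0.83 [376.8 210.3] [ 0.6122 -0.0006  0.    ]
rail_mouth 0.82 [384.9 212.7] [0.5753 0.0027 0.0236]
clamp_hinge 0.82 [386.8 184.3] [ 0.648  -0.0518  0.041 ]
clamp_hinge 0.7 [357.3 204.3] [0.62   0.0582 0.041 ]
clamp_
[... 296 characters left out ...]
5.1] [0.5609 0.5255 0.    ]
flux_tin 0.73 [265.  262.8] [0.5901 0.3305 0.    ]
flux_brush 0.53 [210.1 263.7] [0.6497 0.4439 0.    ]
flux_brush 0.53 [386.  188.2] [ 0.6733 -0.0727  0.    ]
{'clock': 1.2, 'q': array([-70.537 ,   4.9948,  78.5365,  -0.0001,  96.4619,  -5.9081]), 'joint_velocities': array([ 0.0577,  0.0082,  0.0254, -0.0794, -0.0586,  0.0556]), 'joint_torque': array([ -0.0008, -35.1741, -31.3459,  -0.    ,   0.0005,   0.    ]), 'eef_pos': array([ 0.2357, -0.497 ,  0.2483]), 'ee_rot': array([179.9932,   0.0008,  25.3711]), 'wrist_force': array([-0.3956, -0.4402,  0.2399]), 'ft_torque': array([-0.0132,  0.007 , -0.0064]), 'gripper_force': 0.0, 'gripper_width': 0.08515781946680308}
```

View pics/top0.png

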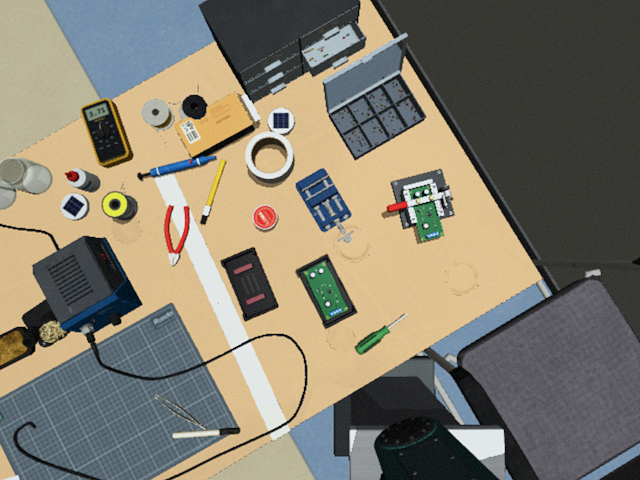

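View pics/scene0.png

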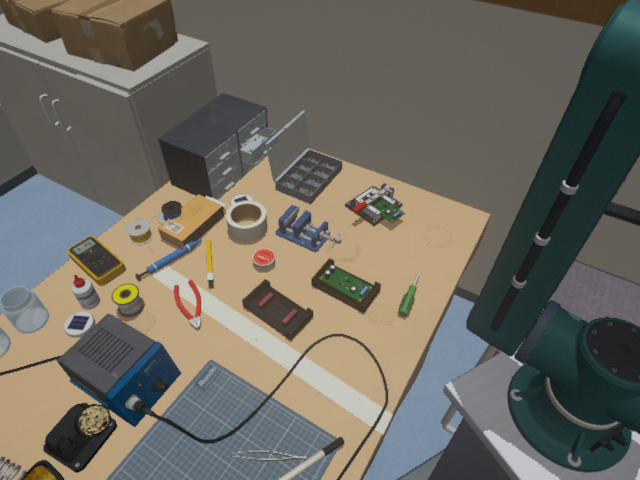

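The top view shows the frame near (423,208), with the red grip at (402,210) and the board's free end toward (430,235). The empty tray is at (249,284), the full tray at (326,290), and the scene view agrees. Next I'll fit the poses with depth.

```bash
python3 - <<'E'
from h import *
np.set_printoptions(precision=4,suppress=True)
def rect(P):
    (c,s,a)=cv2.minAreaRect((P[:,:2]*1000).astype(np.float32)); return np.array(c),np.array(s),a
for cam in("top","scene"):
    im,d=arm.get_image(cam); W=cloud(cam,d); hsv=cv2.cvtColor(im,cv2.COLOR_RGB2HSV)
    print(cam)
    tab=W[(abs(W[...,0]-.5)<.03)&(abs(W[...,1]-.1)<.03)]; print(" table z",np.median(tab[:,2]),tab[:,2].std())
    for n in("tray_empty","tray_full","board_frame","board_centre"):
        for r in arm.trace(cam,n)[:2]:
            M=cv2.erode(r["pixels"].astype(np.uint8),np.ones((1,1)))>0
            P=W[M&(d>0)]; P=P[(P[:,2]>-.01)&(P[:,2]<.08)]
            print(n,round(r["conf"],2),r["rect"],len(P),rect(P),"mean",P.mean(0)*1000)
            uv=np.argwhere(M)[:,::-1]
            zt={"tray_empty":.02,"tray_full":.02,"board_frame":.008,"board_centre":.024}[n]
            Q=np.array([ray(cam,p,zt) for p in uv]); print("   plane",rect(Q))
    # frame region colours
    reg=(abs(W[...,0]-.61)<.1)&(abs(W[...,1])<.1)
    H,S,V=[hsv[...,i] for i in range(3)]
    for nm,mk,z in(("green",(H>40)&(H<80)&(S>90),.0252),("red",((H<8)|(H>172))&(S>130),.0485),("blue",(H>95)&(H<115)&(S>130),.034)):
        mm=reg&mk
        if mm.sum()>4:
            Q=np.array([ray(cam,p,z) for p in np.argwhere(mm)[:,::-1]]); print(nm,mm.sum(),rect(Q),"mean",Q.mean(0)*1000,"depthmean",W[mm].mean(0)*1000)
    u0,v0=proj(cam,np.array([.61,0,.02])).astype(int)
    cv2.imwrite(f"pics/{cam}1.png",cv2.resize(im[v0-45:v0+45,u0-60:u0+60,::-1],(720,540),interpolation=cv2.INTER_CUBIC)); print("crop",u0-60,v0-45)
E
```

```text
top
 table z -0.00014678603724256083 0.0016550572094290216
tray_full 0.84 [299.1, 257.2, 59.0, 69.5] 958 (array([433.9214, 204.4695]), array([134.5651,  76.0605]), 26.872709274291992) mean [432.2078 200.7365   9.125 ]
   plane (array([434.1303, 203.9938]), array([135.0451,  74.4526]), 27.24995994567871)
board_frame 0.96 [385.4, 174.4, 67.7, 53.9] 1975 (array([626.6841,   9.0705]), array([105.7561, 145.746 ]), 14.194159507751465) mean [630.315    4.5098  22.861 ]
   plane (array([626.6072,   6.4739]), array([104.3767, 137.8212]), 14.083059310913086)
board_centre 0.82 [409.0, 183.1, 35.5, 56.5] 1079 (array([595.805 ,  -2.5707]), array([112.2252,  50.7086]), 14.479854583740234) mean [590.5378  -4.2325  26.0789]
   plane (array([595.8235,  -2.5718]), array([111.6017,  50.7321]), 13.636280059814453)
board_centre 0.46 [222.3, 250.5, 59.1, 71.6] 2370 (array([451.0086, 365.8556]), array([140.8619,  77.9398]), 23.131834030151367) mean [450.5999 364.6351   7.3309]Traceback (most recent call last):
  File "<stdin>", line 16, in <module>
  File "h.py", line 4, in ray
    m=arm.camera_model(cam); f=240/np.tan(np.radians(m["vfov"])/2); R=np.array(m["R"]); t=np.array(m["t"])
ValueError: time passes only in moves, steps and waits
```

```bash
python3 - <<'E'
import re
s=open('h.py').read().replace('arm.camera_model(cam)','CM[cam]').replace('def ray','CM={c:arm.camera_model(c) for c in("top","scene")}\ndef ray',1)
open('h.py','w').write(s)
E
cat > m.py <<'E'
from h import *
np.set_printoptions(precision=4,suppress=True)
def rect(P):
    (c,s,a)=cv2.minAreaRect((P[:,:2]*1000).astype(np.float32)); return np.round(c,1),np.round(s,1),round(a,1)
for cam in("top","scene"):
    im,d=arm.get_image(cam); W=cloud(cam,d); hsv=cv2.cvtColor(im,cv2.COLOR_RGB2HSV)
    print(cam)
    for n in("tray_empty","tray_full","board_frame","board_centre"):
        for r in arm.trace(cam,n)[:2]:
            M=r["pixels"]
            P=W[M&(d>0)]; P=P[(P[:,2]>-.01)&(P[:,2]<.08)]
            zt={"tray_empty":.02,"tray_full":.02,"board_frame":.008,"board_centre":.0252}[n]
            Q=np.array([ray(cam,p,zt) for p in np.argwhere(M)[:,::-1]])
            print(n,round(r["conf"],2),len(P),*rect(P),"plane",*rect(Q))
    reg=(abs(W[...,0]-.61)<.1)&(abs(W[...,1])<.1)
    H,S,V=[hsv[...,i] for i in range(3)]
    for nm,mk,z in(("green",(H>40)&(H<80)&(S>90),.0252),("red",((H<8)|(H>172))&(S>130),.0485),("blue",(H>95)&(H<115)&(S>130),.034)):
        mm=reg&mk
        if mm.sum()>4:
            Q=np.array([ray(cam,p,z) for p in np.argwhere(mm)[:,::-1]]); print(nm,mm.sum(),*rect(Q),"mean",Q.mean(0)*1000,"depthmean",W[mm].mean(0)*1000)
    u0,v0=proj(cam,np.array([.61,0,.02])).astype(int)
    cv2.imwrite(f"pics/{cam}1.png",cv2.resize(im[v0-45:v0+45,u0-60:u0+60,::-1],(720,540),interpolation=cv2.INTER_CUBIC)); print("crop",u0-60,v0-45)
E
python3 m.py
```

```text
top
tray_empty 0.98 2351 [451.5 366. ] [140.2  77.1] 22.5 plane [451.6 363.5] [137.3  76.8] 22.6
tray_full 0.67 652 [556.4 520.9] [ 53.9 131. ] 88.9 plane [555.  515.7] [128.3  50.5] 0.8
tray_full 0.65 997 [435.5 204.1] [134.9  73.9] 27.2 plane [435.3 204.2] [135.3  73.6] 27.3
board_frame 0.73 2124 [626.5  10. ] [105.8 147.1] 15.0 plane [626.3   7.8] [104.5 140.4] 14.9
board_centre 0.92 1054 [596.9  -7.4] [112.2  58.2] 12.1 plane [595.   -3.5] [110.4  50.3] 12.6
board_centre 0.61 548 [592.1 333.6] [58.3 53.8] 61.0 plane [588.2 330.8] [54.4 53. ] 26.4
green 802 [596.4   6.9] [ 91.  115.1] 88.6 mean [591.0251  -3.4097  25.2   ] depthmean [591.0691  -3.4906  24.8512]
red 137 [605.5  60.9] [14.9 40.4] 16.7 mean [605.8702  60.5527  48.5   ] depthmean [606.5118  59.8435  44.3561]
blue 28 [590.2 -24.7] [ 23.6 101.7] 73.9 mean [561.7486 -15.6482  34.    ] depthmean [562.3423 -16.8854  29.2578]
crop 363 161
scene
tray_empty 0.77 2078 [459.7 366.5] [153.  81.] 22.4 plane [448.  368.5] [147.2  83.8] 23.3
tray_full 0.8 964 [439.9 198.5] [138.3  94. ] 26.4 plane [432.1 209. ] [144.5  89.3] 27.8
board_frame 0.67 812 [627.    8.9] [102.  154.5] 13.9 plane [632.7 -12.1] [101.5 141.9] 13.9
board_centre 0.93 460 [595.5  -1.8] [111.3  54.4] 11.3 plane [597.5  -1.5] [112.9  52.6] 12.0
board_centre 0.6 400 [552.4 525.1] [ 52.1 124.6] 84.4 plane [540.1 525.6] [ 51.1 126.4] 85.6
green 207 [595.1  -6.9] [105.9  48.5] 5.1 mean [584.6445  -6.6956  25.2   ] depthmean [584.3149  -6.4139  25.5943]
red 85 [603.9  62.8] [18.3 47.1] 16.5 mean [603.3157  63.5173  48.5   ] depthmean [605.4288  61.9534  46.0736]
crop 317 160
```

View pics/top1.png

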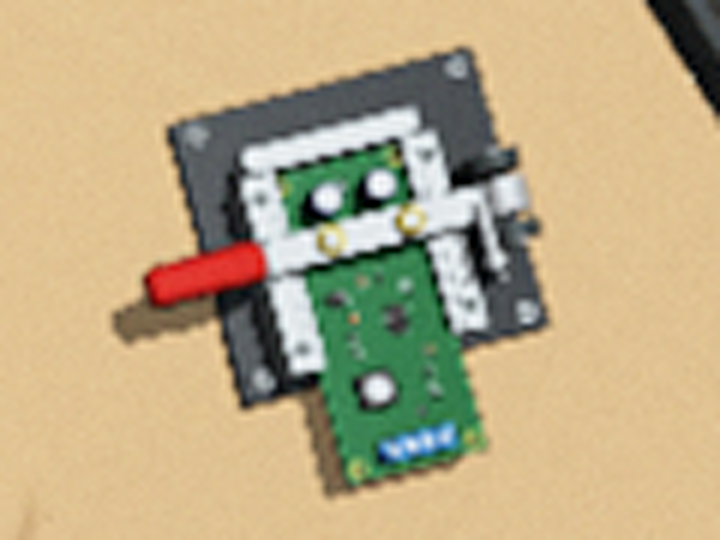

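The crop shows the bar lying shut, the red grip's tip at (150,285), the rail mouth ends near (305,370) and (475,325), and the board's free corners at (352,487) and (487,450). I'll fit the frame pose to these corners.

```bash
cat >> h.py <<'E'
from scipy.optimize import least_squares
from scipy.spatial.transform import Rotation as Ro
def move(p0,r0,p1,psi):
    "row numbers from pose p0,r0(rpy deg) to position p1, tool down with yaw psi"
    A=Ro.from_euler('xyz',r0,degrees=True); B=Ro.from_euler('xyz',[180,0,psi],degrees=True)
    return np.round(np.r_[(A.inv()*B).as_rotvec()/np.pi,A.inv().apply(np.array(p1)-p0)/.25],4)
E
python3 - <<'E'
from h import *
np.set_printoptions(precision=4,suppress=True)
# crop px -> frame coords (x may depend on unknown base centre 'b' or board centre 'g')
L=[((172,128),('b',52,56,8)),((468,48),('b',52,-56,8)),((548,320),('b',-52,-56,8)),((245,405),('b',-52,56,8)),
((352,487),('g',-55,25,25.2)),((487,450),('g',-55,-25,25.2)),
((288,370),('f',-25,35,31)),((488,325),('f',-25,-35,31)),
((148,285),('f',15,78,41)),((265,262),('f',15,36,44))]
def F(p,full=False):
    x0,y0,th,b,g=p; R=Ro.from_euler('z',th,degrees=True); o=[]
    for (u,v),(k,x,y,z) in L:
        X=np.array([x+{'b':b,'g':g,'f':0}[k],y,z]); W=R.apply(X)/1000+[x0/1000,y0/1000,0]
        o.append(proj("top",W)-[(u+.5)/6-.5+363,(v+.5)/6-.5+161])
    return np.array(o) if full else np.ravel(o)
s=least_squares(F,[605,0,14,20,-11],loss='soft_l1'); print(s.x); print(F(s.x,True))
x0,y0,th=s.x[:3]; R=Ro.from_euler('z',th,degrees=True)
fr=lambda X:R.apply(np.array(X,float))/1000+[x0/1000,y0/1000,0]
o=arm.observe(); p=o["eef_pos"]; r=o["ee_rot"]
print("grip tgt",fr([15,60,41]))
for z in(.2,.039): print(z,move(p,r,[*fr([15,60,0])[:2],z],90+th))
E
```

```text
[606.8582  -1.2696  13.1647  21.9235 -11.9716]
[[-2.6169 -0.8075]
 [-0.7916  0.2271]
 [-1.6824  2.1291]
 [-2.7181  0.3841]
 [-0.0918 -0.3314]
 [ 0.9153  0.1642]
 [ 1.3932  0.3303]
 [ 1.0818 -0.1276]
 [ 0.3859 -0.079 ]
 [ 1.1606 -1.2901]]
grip tgt [0.6078 0.0606 0.041 ]
0.2 [ 0.      0.     -0.4322  2.3006 -1.3773  0.1932]
0.039 [ 0.      0.     -0.4322  2.3006 -1.3773  0.8372]
```

```bash
cat > mv.py <<'E'
import sys; from h import *
np.set_printoptions(precision=4,suppress=True)
o=arm.observe(); a=[float(x) for x in sys.argv[1:5]]
print(o["clock"],o["eef_pos"],o["ee_rot"],o["q"],o["gripper_width"],o["gripper_force"]); print(move(o["eef_pos"],o["ee_rot"],a[:3],a[3]))
E
python3 -m crank '[0,0,-0.4322,0.9,-0.55,0.1,0.4, 0,0,-0.4322,0.9,-0.55,0.1,0.4, 0,0,-0.4322,0.9,-0.55,0.1,0.4, 0,0,-0.4322,0.9,-0.55,0.1,0.4, 0,0,-0.4322,0.9,-0.55,0.1,0.4, 0,0,-0.4322,0.9,-0.55,0.1,0.4, 0,0,-0.4322,0.9,-0.55,0.1,0.4, 0,0,-0.4322,0.9,-0.55,0.1,0.4, 0,0,-0.4322,0.9,-0.55,0.1,0.4, 0,0,-0.4322,0.9,-0.55,0.1,0.4]'
python3 mv.py 0.607 0.061 0.15 103.4
```

```text
clock: 2.95
eef_pos: [0.3801, -0.2762, 0.2234]
ee_rot: [180.0, 0.0, 103.2]
wrist_force: [-0.4, 0.1, 0.7]
gripper_width: 0.051
gripper_force: 0.0
2.95 [ 0.3801 -0.2762  0.2234] [179.9931   0.0151 103.1925] [-42.9191  -4.9617  91.3139  -0.0027  93.6315 -56.1118] 0.05099652832093481 0.0
[ 0.      0.0001 -0.0012  1.1061  1.1914  0.2935]
```

```bash

python3 -m crank '[0,0,0,0.95,0.95,0.1,0.4, 0,0,0,0.95,0.95,0.1,0.4, 0,0,0,0.95,0.95,0.1,0.4, 0,0,0,0.95,0.95,0.1,0.4, 0,0,0,0.95,0.95,0.1,0.4, 0,0,0,0.95,0.95,0.1,0.4, 0,0,0,0.95,0.95,0.1,0.4, 0,0,0,0.95,0.95,0.1,0.4, 0,0,0,0.95,0.95,0.1,0.4]'
python3 mv.py 0.607 0.061 0.085 103.4
```

```text
clock: 3.85
eef_pos: [0.5572, 0.0094, 0.1978]
ee_rot: [-179.9, 0.0, 103.1]
wrist_force: [-0.5, 0.4, 0.5]
gripper_width: 0.0511
gripper_force: 0.0
3.85 [0.5572 0.0094 0.1978] [-179.9263    0.0221  103.1422] [ -4.8335   6.8326  82.2597  -0.0438  90.9709 -17.9765] 0.05113428813572803 0.0
[-0.0004  0.0001 -0.0014  0.1557  0.2415  0.451 ]
```

```bash

python3 -m crank '[0,0,-0.001,0.156,0.2415,0.3,0.4, 0,0,-0.001,0.156,0.2415,0.3,0.4, 0,0,-0.001,0.156,0.2415,0.5,0.4, 0,0,-0.001,0.156,0.2415,0.5,0.4, 0,0,-0.001,0.156,0.2415,0.5,0.4]'
python3 - <<'E'
from h import *
for c in("top","scene"):
    im,d=arm.get_image(c); u0,v0=proj(c,np.array([.61,0.03,.03])).astype(int)
    cv2.imwrite(f"pics/{c}2.png",cv2.resize(im[v0-50:v0+50,u0-66:u0+67,::-1],(532,400),interpolation=cv2.INTER_CUBIC))
a=[cv2.imread(f"pics/{c}2.png") for c in("top","scene")]; cv2.imwrite("pics/both2.png",np.vstack(a)[:, :])
cv2.imwrite("pics/both2.png",cv2.resize(np.hstack(a),(800,300)))
E
python3 mv.py 0.607 0.061 0.039 103.4
```

```text
clock: 4.35
eef_pos: [0.6058, 0.0592, 0.0725]
ee_rot: [-179.8, -0.0, 103.2]
wrist_force: [1.2, -0.5, 0.7]
gripper_width: 0.0515
gripper_force: 0.0
4.45 [0.6086 0.0594 0.0767] [179.7207   0.0872 103.2202] [  0.2786  17.7096  83.4833  -0.0229  78.5154 -12.9373] 0.051391970340246985 0.0
[ 0.0016  0.0005 -0.001   0.0078 -0.0056  0.1509]
```

View pics/both2.png

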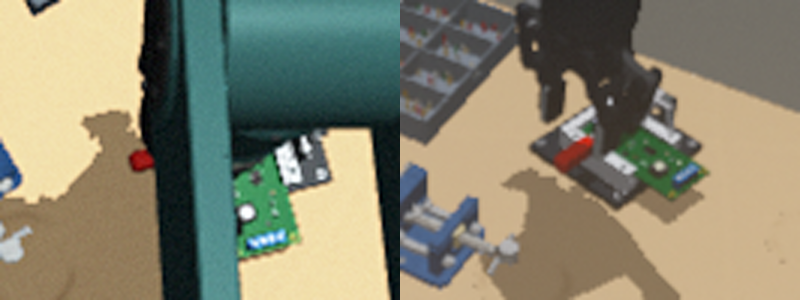

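The scene half shows the open fingers on both sides of the red grip (around (575,150)), still above it. I'll descend and close.

```bash

python3 -m crank '[0,0,0,0.006,0,0.135,0.4, 0,0,0,0.006,0,0.135,0.4, 0,0,0,0.006,0,0.135,0.4, 0,0,0,0.006,0,0.135,1, 0,0,0,0.006,0,0.135,1, 0,0,0,0.006,0,0.135,1, 0,0,0,0.006,0,0.135,1, 0,0,0,0.006,0,0.135,1]'
```

```text
clock: 5.25
eef_pos: [0.6072, 0.062, 0.0415]
ee_rot: [179.9, 0.1, 103.4]
wrist_force: [-2.9, -1.2, 6.4]
gripper_width: 0.013
gripper_force: 59.4
```

```bash

python3 -m crank '[0,0,0,-0.002,0,-0.044,1, 0,0,0,-0.009,0,-0.087,1, 0,0,0,-0.020,0,-0.130,1, 0,0,0,-0.035,0,-0.171,1, 0,0,0,-0.054,0,-0.211,1, 0,0,0,-0.077,0,-0.248,1]'
python3 -c "
from h import *
im,d=arm.get_image('scene'); u0,v0=proj('scene',np.array([.61,0.0,.06])).astype(int)
cv2.imwrite('pics/s3.png',cv2.resize(im[v0-60:v0+60,u0-80:u0+80,::-1],(640,480),interpolation=cv2.INTER_CUBIC))"
```

```text
clock: 5.85
eef_pos: [0.6116, 0.0438, 0.1002]
ee_rot: [180.0, -0.1, 103.4]
wrist_force: [6.0, -0.5, -10.4]
gripper_width: 0.0127
gripper_force: 58.6
```

View pics/s3.png

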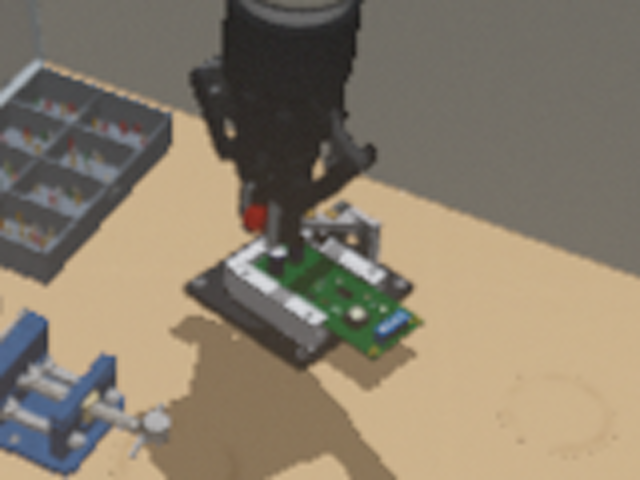

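The bar is rising in the grip and the board is still home. I'll continue the arc.

```bash

python3 -m crank '[0,0,0,-0.026,0,-0.035,1, 0,0,0,-0.056,0,-0.068,1, 0,0,0,-0.089,0,-0.097,1, 0,0,0,-0.125,0,-0.122,1, 0,0,0,-0.163,0,-0.144,1, 0,0,0,-0.204,0,-0.162,1, 0,0,0,-0.245,0,-0.176,1, 0,0,0,-0.288,0,-0.186,1, 0,0,0,-0.288,0,-0.186,1, 0,0,0,-0.288,0,-0.186,1]'
python3 mv.py 0.59 -.025 .2 103.4
```

```text
clock: 6.9
eef_pos: [0.6289, -0.0252, 0.1467]
ee_rot: [179.9, -0.2, 103.3]
wrist_force: [6.0, 2.9, -8.4]
gripper_width: 0.0126
gripper_force: 58.6
6.9 [ 0.6289 -0.0252  0.1467] [179.8552  -0.1669 103.3259] [ -7.5566  17.177   75.869    0.2079  86.8782 -20.8934] 0.012631825951668299 58.57234060764313
[ 0.0008 -0.0009 -0.0004  0.0373 -0.1507 -0.2136]
```

```bash

python3 -m crank '[0,0,0,0,0,0,0.3, 0,0,0,0,0,0,0.3, 0,0,0,0,0,0,0.3, 0,0,0,0,0,0,0.3, 0,0,0,0,0,0,0.3, 0,0,0,0,0,-0.2,0.3, 0,0,0,0,0,-0.3,0.3, 0,0,0,0,0,-0.3,0.3, 0,0,0,0,0,-0.3,0.3, 0,0,0,0,0,-0.3,0.3]'
python3 -c "
from h import *
im,d=arm.get_image('scene'); u0,v0=proj('scene',np.array([.61,0.0,.06])).astype(int)
cv2.imwrite('pics/s4.png',cv2.resize(im[v0-60:v0+60,u0-80:u0+80,::-1],(640,480),interpolation=cv2.INTER_CUBIC))
x,y,t=606.8,-1.3,13.4
R=Ro.from_euler('z',t,degrees=True)
print(R.apply([-46,0,0])+[x,y,0])"
python3 mv.py 0.562 -.012 .12 13.4
```

```text
clock: 7.9
eef_pos: [0.6271, -0.0265, 0.2214]
ee_rot: [-179.8, -0.1, 103.3]
wrist_force: [-0.1, 1.6, 0.1]
gripper_width: 0.0601
gripper_force: 0.0
[562.0523096  -11.96040356   0.        ]
7.95 [ 0.627  -0.0265  0.221 ] [-179.8051   -0.0685  103.3428] [ -7.5913  15.4271  69.5586  -0.0057  95.2208 -20.9347] 0.05977436156972643 0.0
[-0.0011  0.0006  0.4997  0.1159 -0.2383  0.4049]
```

View pics/s4.png

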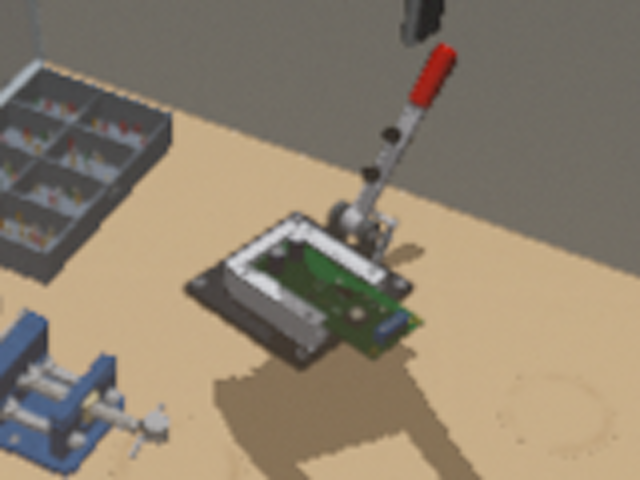

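The bar is now fully open, with the red end up at (435,75), and the board is still home. Next I'll stage above the board's free end.

```bash

python3 -m crank '[0,0,0.5,0.116,-0.238,0.05,0, 0,0,0.5,0.116,-0.238,0.05,0, 0,0,0.5,0.116,-0.238,0.05,0, 0,0,0.5,0.116,-0.238,0.05,0, 0,0,0.5,0.116,-0.238,0.05,0, 0,0,0.5,0.116,-0.238,0.05,0, 0,0,0.5,0.116,-0.238,0.05,0, 0,0,0.5,0.116,-0.238,0.4,0, 0,0,0.5,0.116,-0.238,0.4,0, 0,0,0.5,0.116,-0.238,0.4,0, 0,0,0.5,0.116,-0.238,0.4,0, 0,0,0.5,0.116,-0.238,0.4,0]'
python3 -c "
from h import *
a=[]
for c in('top','scene'):
    im,d=arm.get_image(c); u0,v0=proj(c,np.array([.57,0.0,.06])).astype(int)
    a.append(cv2.resize(im[v0-50:v0+50,u0-66:u0+67,::-1],(400,300),interpolation=cv2.INTER_CUBIC))
cv2.imwrite('pics/b5.png',np.hstack(a))"
python3 mv.py 0.562 -.012 .034 13.4
```

```text
clock: 9.15
eef_pos: [0.5621, -0.012, 0.1209]
ee_rot: [-179.9, 0.2, 13.4]
wrist_force: [0.9, -0.6, 1.5]
gripper_width: 0.085
gripper_force: 0.0
9.25 [ 0.5628 -0.0121  0.1222] [-179.9745    0.0878   13.4358] [-6.9947 10.0136 87.4512 -0.0068 82.6265 69.5703] 0.08532829210555111 0.0
[-0.0001  0.0005  0.0002 -0.0025 -0.0008  0.3527]
```

View pics/b5.png

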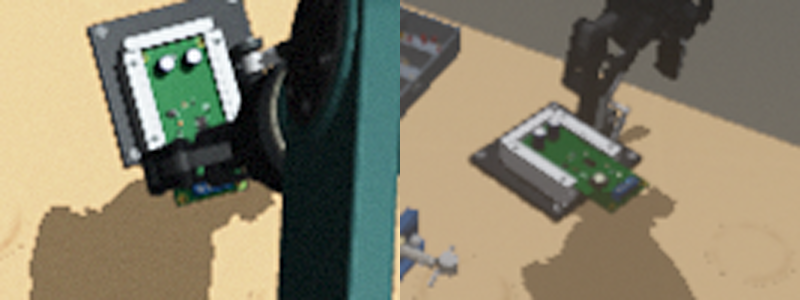

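```bash
python3 -c "
from h import *
im,d=arm.get_image('scene'); W=cloud('scene',d); p=arm.observe()['eef_pos']
R=Ro.from_euler('z',13.4,degrees=True).as_matrix(); L=(W-p)@R   # frame axes about TCP
m=(d>0)&(abs(L[...,0])<.025)&(abs(L[...,1])<.07)&(W[...,2]>.05)&(W[...,2]<.2)
P=L[m]; print(m.sum(), np.sort(P[:,2])[:40].round(4)); Q=P[P[:,2]<.015]; print(np.c_[Q[:,0],Q[:,1],Q[:,2]].round(3)[::6])"
```

```text
590 [-0.0033 -0.0027 -0.0025 -0.0017 -0.0014 -0.0012 -0.0011 -0.0009 -0.0006
 -0.0002  0.0003  0.0004  0.0006  0.0008  0.001   0.0013  0.0014  0.0014
  0.002   0.0021  0.0022  0.0022  0.0022  0.0023  0.0023  0.0028  0.0033
  0.0035  0.0039  0.0041  0.0042  0.0042  0.0051  0.0051  0.0056  0.0056
  0.0057  0.0058  0.0058  0.0059]
[[ 0.01  -0.043  0.014]
 [ 0.01  -0.041  0.007]
 [-0.005 -0.043  0.014]
 [-0.004 -0.042  0.011]
 [ 0.005 -0.043  0.002]
 [-0.011 -0.043  0.012]
 [-0.005 -0.042  0.006]
 [-0.003 -0.042  0.001]
 [-0.005 -0.043 -0.001]
 [ 0.007  0.056  0.01 ]
 [ 0.001  0.053  0.01 ]
 [-0.001  0.054  0.009]
 [-0.012  0.047  0.011]
 [-0.007  0.05   0.007]
 [-0.007  0.054  0.006]
 [-0.006  0.053  0.002]]
```

```bash

python3 -m crank '[0,0,0,0,0,0.2,0, 0,0,0,0,0,0.3,0, 0,0,0,0,0,0.368,0, 0,0,0,0,0,0.368,0, 0,0,0,0,0,0.368,0]'
python3 mv.py 0.562 -.012 .0286 13.4
```

```text
clock: 9.8
eef_pos: [0.5635, -0.0121, 0.0314]
ee_rot: [180.0, -0.0, 13.4]
wrist_force: [0.5, -0.2, 0.8]
gripper_width: 0.0854
gripper_force: 0.0
9.8 [ 0.5635 -0.0121  0.0314] [179.9899  -0.009   13.376 ] [-6.9944 14.8254 92.8143 -0.0066 72.3484 69.6316] 0.08542269950447205 0.0
[ 0.0001 -0.0001 -0.0001 -0.0055 -0.0019  0.0113]
```

```bash

python3 -m crank '[0,0,0,-0.005,0,0.01,0.2, 0,0,0,-0.005,0,0.01,0.3, 0,0,0,-0.005,0,0.01,0.4, 0,0,0,-0.005,0,0.01,1, 0,0,0,-0.005,0,0.01,1, 0,0,0,-0.005,0,0.01,1, 0,0,0,-0.005,0,0.01,1]'
python3 mv.py 0.562 -.012 .0286 13.4
python3 -c "
from h import *
a=[]
for c in('top','scene'):
    im,d=arm.get_image(c); u0,v0=proj(c,np.array([.57,0.0,.03])).astype(int)
    a.append(cv2.resize(im[v0-50:v0+50,u0-66:u0+67,::-1],(400,300),interpolation=cv2.INTER_CUBIC))
cv2.imwrite('pics/b6.png',np.hstack(a))"
```

```text
clock: 10.5
eef_pos: [0.5626, -0.0123, 0.0301]
ee_rot: [180.0, -0.1, 13.4]
wrist_force: [-1.4, 0.3, 7.3]
gripper_width: 0.0476
gripper_force: 60.6
10.5 [ 0.5626 -0.0123  0.0301] [179.9753  -0.0979  13.355 ] [-7.0301 14.7638 93.0676  0.0115 72.0682 69.6114] 0.04763549556044841 60.604398250579834
[ 0.0001 -0.0005 -0.0003 -0.0022 -0.0017  0.0059]
```

View pics/b6.png

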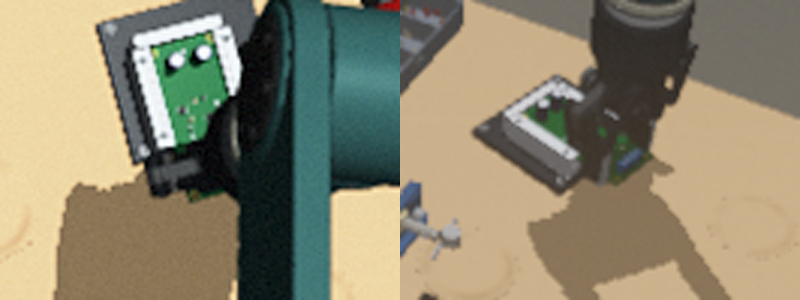

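```bash

python3 -m crank '[0,0,0,-0.02,0,-0.004,1, 0,0,0,-0.06,0,-0.004,1, 0,0,0,-0.1,0,-0.004,1, 0,0,0,-0.15,0,-0.004,1, 0,0,0,-0.2,0,-0.004,1, 0,0,0,-0.25,0,-0.004,1, 0,0,0,-0.3,0,-0.004,1, 0,0,0,-0.34,0,-0.004,1, 0,0,0,-0.38,0,-0.004,1, 0,0,0,-0.38,0,-0.004,1, 0,0,0,-0.38,0,-0.004,1]'
python3 -c "
from h import *
a=[]
for c in('top','scene'):
    im,d=arm.get_image(c); u0,v0=proj(c,np.array([.53,0.0,.03])).astype(int)
    a.append(cv2.resize(im[v0-50:v0+50,u0-66:u0+67,::-1],(400,300),interpolation=cv2.INTER_CUBIC))
cv2.imwrite('pics/b7.png',np.hstack(a))
for c in('top','scene'):
    for r in arm.tip_of(c,'board_centre')[:2]: print(c,r['conf'],ray(c,r['point'],.0236))"
```

```text
clock: 11.7
eef_pos: [0.4697, -0.0344, 0.0297]
ee_rot: [180.0, -0.0, 13.3]
wrist_force: [0.2, 0.4, -0.9]
gripper_width: 0.0475
gripper_force: 61.4
top 0.78 [ 0.50734133 -0.02246132  0.0236    ]
top 0.48 [0.55520861 0.51191426 0.0236    ]
scene 0.59 [ 0.50245867 -0.02705434  0.0236    ]
```

View pics/b7.png

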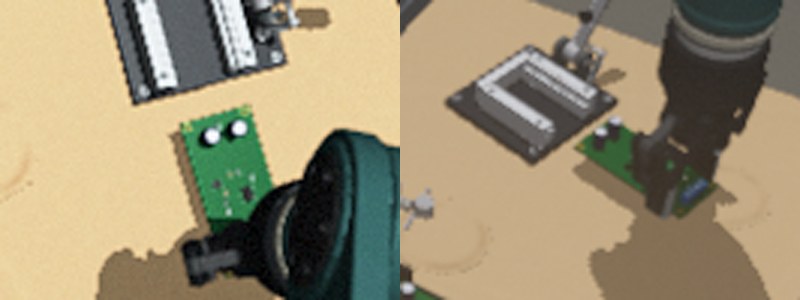

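The board is clear of the rails and level in the grip, and the bar is still open. Next I'll fit the tray's silhouette in both cameras for an accurate target.

```bash
python3 - <<'E'
from h import *
from scipy.optimize import minimize
np.set_printoptions(precision=4,suppress=True)
B=np.array([[sx*68,sy*37,z] for sx in(-1,1) for sy in(-1,1) for z in(0,24)])/1000.
S=[np.array([[s*a,sy*37,z] for a in(53,68) for sy in(-1,1) for z in(0,24)])/1000. for s in(-1,1)]+[np.array([[sx*60,sy*37,z] for sx in(-1,1) for sy in(-1,1) for z in(0,8)])/1000.]
K=8; data={}
for c in("top","scene"):
    im,d=arm.get_image(c)
    r=[r for r in arm.trace(c,"tray_empty") if abs(ray(c,[r["rect"][0]+r["rect"][2]/2,r["rect"][1]+r["rect"][3]/2],.01)[1]-.36)<.05][0]
    l,t,w,h=[int(v) for v in r["rect"]]; l-=8;t-=8;w+=16;h+=16
    data[c]=(r["pixels"][t:t+h,l:l+w].astype(float),l,t,w,h); print(c,r["conf"])
def cost(p,cams):
    R=Ro.from_euler('z',p[2],degrees=True); e=0
    for c in cams:
        M,l,t,w,h=data[c]; I=np.zeros((h*K,w*K),np.uint8)
        for s in S:
            q=np.array([proj(c,R.apply(X)+[p[0]/1000,p[1]/1000,0]) for X in s])
            q=((q-[l,t]+.5)*K).astype(np.int32); cv2.fillConvexPoly(I,cv2.convexHull(q),1)
        e+=abs(cv2.resize(I.astype(np.float32),(w,h),interpolation=cv2.INTER_AREA)-M).sum()/M.sum()
    return e
for cams in(("top",),("scene",),("top","scene")):
    s=minimize(cost,[450,363,22.6],args=(cams,),method="Nelder-Mead",options=dict(initial_simplex=[[450,363,22.6],[456,363,22.6],[450,369,22.6],[450,363,25]])); print(cams,s.x,s.fun)
    x,y,t=s.x; v=np.array([np.cos(np.radians(t)),np.sin(np.radians(t))])
print("tcp target",np.array([x,y])-34*v, "TCP", arm.observe()["eef_pos"])
E
python3 mv.py .419 .351 .15 22.6
```

```text
top 0.67
scene 0.64
('top',) [450.8119 364.2607  22.966 ] 0.03316570881226054
('scene',) [452.9797 365.9117  22.9296] 0.028836619225384975
('top', 'scene') [451.9145 365.0594  23.1292] 0.08252809398346056
tcp target [420.6474 351.704 ] TCP [ 0.4698 -0.0343  0.0295]
12.1 [ 0.4698 -0.0343  0.0295] [179.9961  -0.0004  13.3578] [-11.0702   3.9567 105.7315  -0.0035  70.3099  65.5732] 0.04719580436236712 61.410534381866455
[ 0.     -0.     -0.0513  0.1583 -1.5463 -0.482 ]
```

```bash

python3 -m crank '[0,0,0,0,0,-0.1,1, 0,0,0,0,0,-0.25,1, 0,0,0,0,0,-0.4,1, 0,0,0,0,0,-0.5,1, 0,0,0,0,-0.1,-0.5,1, 0,0,0,0,-0.2,-0.5,1, 0,0,0,0.05,-0.3,-0.5,1, 0,0,0,0.05,-0.4,-0.5,1, 0,0,0,0.05,-0.5,-0.5,1, 0,0,0,0.05,-0.6,-0.5,1, 0,0,0,0.05,-0.7,-0.5,1, 0,0,0,0.05,-0.8,-0.5,1, 0,0,0,0.05,-0.9,-0.5,1, 0,0,0,0.05,-0.95,-0.5,1, 0,0,0,0.05,-0.95,-0.5,1]'
python3 mv.py .4197 .3513 .15 22.95
```

```text
clock: 13.6
eef_pos: [0.4266, 0.2006, 0.1544]
ee_rot: [180.0, 0.0, 13.5]
wrist_force: [0.2, 0.3, -0.5]
gripper_width: 0.0478
gripper_force: 61.7
13.6 [0.4266 0.2006 0.1544] [179.988    0.0111  13.4937] [18.3016 -2.8731 97.279  -0.0111 85.6061 94.8087] 0.04783143131570569 61.68661952018738
[ 0.0001  0.0001 -0.0525  0.1138 -0.5924  0.0176]
```

```bash

python3 -m crank '[0,0,-0.01,0.02,-0.1,0,1, 0,0,-0.02,0.04,-0.22,0,1, 0,0,-0.03,0.06,-0.34,0,1, 0,0,-0.04,0.09,-0.46,0,1, 0,0,-0.0525,0.114,-0.54,0,1, 0,0,-0.0525,0.114,-0.592,0,1, 0,0,-0.0525,0.114,-0.592,0.1,1, 0,0,-0.0525,0.114,-0.592,0.2,1, 0,0,-0.0525,0.114,-0.592,0.25,1, 0,0,-0.0525,0.114,-0.592,0.25,1]'
python3 mv.py .4197 .3513 .0245 22.95
python3 -c "
from h import *
a=[]
for c in('top','scene'):
    im,d=arm.get_image(c); u0,v0=proj(c,np.array([.45,0.36,.05])).astype(int)
    a.append(cv2.resize(im[v0-50:v0+50,u0-66:u0+67,::-1],(400,300),interpolation=cv2.INTER_CUBIC))
cv2.imwrite('pics/b8.png',np.hstack(a))"
```

```text
clock: 14.6
eef_pos: [0.4193, 0.3485, 0.0895]
ee_rot: [179.9, 0.3, 22.7]
wrist_force: [0.2, -0.5, -0.9]
gripper_width: 0.0476
gripper_force: 61.7
14.6 [0.4193 0.3485 0.0895] [179.91     0.3155  22.7114] [ 33.7822   9.5217  91.9547  -0.0283  78.8505 101.0762] 0.04758363266562478 61.70678973197937
[ 0.0005  0.0018 -0.0013  0.0072 -0.0104  0.2599]
```

View pics/b8.png

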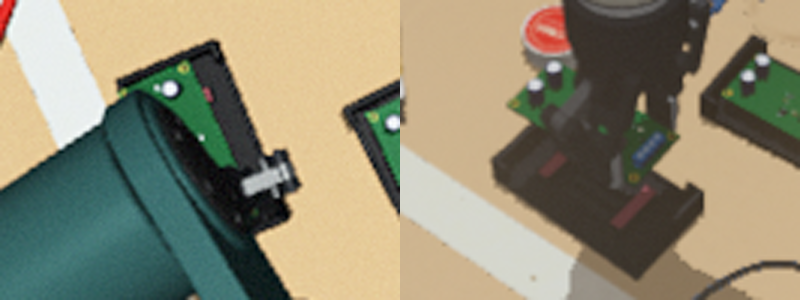

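```bash

python3 -m crank '[0,0,0,0,0,0.06,1, 0,0,0,0,0,0.12,1, 0,0,0,0,0,0.17,1, 0,0,0,0,0,0.2,1, 0,0,0,0,0,0.2,1, 0,0,0,0,0,0.2,1]'
python3 mv.py .4197 .3513 .0245 22.95
```

```text
clock: 15.3
eef_pos: [0.4205, 0.3503, 0.0418]
ee_rot: [180.0, 0.0, 22.8]
wrist_force: [-0.1, 1.0, -0.4]
gripper_width: 0.0479
gripper_force: 61.7
15.3 [0.4205 0.3503 0.0418] [179.9927   0.0185  22.7986] [ 33.8593  12.2842  94.6233  -0.0038  73.112  101.0618] 0.04792280273952776 61.71172857284546
[ 0.      0.0001 -0.0008 -0.0013 -0.0051  0.0693]
```

```bash

python3 -m crank '[0,0,-0.001,-0.001,-0.004,0.02,1, 0,0,-0.001,-0.001,-0.004,0.04,1, 0,0,-0.001,-0.001,-0.004,0.055,1, 0,0,-0.001,-0.001,-0.004,0.067,1, 0,0,-0.001,-0.001,-0.004,0.067,1, 0,0,-0.001,-0.001,-0.004,0.067,1]'
python3 -c "
from h import *
np.set_printoptions(precision=4,suppress=True)
R=Ro.from_euler('z',22.95,degrees=True)
for c in('top','scene'):
    im,d=arm.get_image(c); W=cloud(c,d); hsv=cv2.cvtColor(im,cv2.COLOR_RGB2HSV)
    L=R.inv().apply((W-[.4515,.3648,0]).reshape(-1,3)).reshape(W.shape)*1000
    g=(hsv[...,0]>40)&(hsv[...,0]<80)&(hsv[...,1]>90)&(abs(L[...,0])<90)&(abs(L[...,1])<50)
    P=L[g]; print(c,g.sum(),'x',np.percentile(P[:,0],[0,1,99,100]),'y',np.percentile(P[:,1],[0,1,99,100]),'z',np.median(P[:,2]))
    for k in range(-60,61,20):
        q=P[abs(P[:,0]-k)<10]; 
        if len(q)>5: print('  x',k,'z',np.median(q[:,2]).round(1),'y',q[:,1].min().round(1),q[:,1].max().round(1))
"
```

```text
clock: 15.9
eef_pos: [0.4199, 0.3511, 0.0252]
ee_rot: [180.0, -0.0, 23.0]
wrist_force: [0.1, -0.3, -0.9]
gripper_width: 0.0477
gripper_force: 61.7
top 338 x [-55.6296 -51.0986  58.1579  61.1014] y [-48.6403 -31.5063  31.5301  37.0342] z 20.091981899361933
  x -60 z 77.7 y -31.6 37.0
  x -20 z 20.1 y -24.8 -17.5
  x 0 z 19.6 y -24.2 -13.3
  x 20 z 20.4 y -48.6 -5.9
  x 40 z 20.6 y -23.0 31.5
  x 60 z 19.3 y -23.6 31.6
scene 186 x [-53.4213 -50.6423  54.8144  55.969 ] y [-32.0012 -24.9862  26.8647  27.9763] z 21.11819854353299
  x -40 z 19.6 y -24.3 19.7
  x -20 z 19.5 y -23.3 4.1
  x 20 z 21.2 y -8.5 27.4
  x 40 z 21.2 y -28.8 28.0
  x 60 z 22.0 y -32.0 26.3
```

The board is centred to about 2 mm and roughly 1 mm above the ribs. I'll lower it that last bit, release and withdraw upward.

```bash

python3 -m crank '[0,0,0,0,0,0.004,1, 0,0,0,0,0,0.004,1, 0,0,0,0,0,0.004,0.35, 0,0,0,0,0,0.004,0.25, 0,0,0,0,0,0.004,0.25, 0,0,0,0,0,0.004,0.25, 0,0,0,0,0,0.004,0.25, 0,0,0,0,0,-0.05,0.25, 0,0,0,0,0,-0.15,0.25, 0,0,0,0,0,-0.3,0.25, 0,0,0,0,0,-0.5,0.25, 0,0,0,0,0,-0.5,0.25]'
python3 -m crank '[0,0,0,-0.3,0.15,-0.2,0.25, 0,0,0,-0.6,0.3,-0.3,0.25, 0,0,0,-0.6,0.5,-0.3,0.25, 0,0,0,-0.6,0.7,-0.3,0.25, 0,0,0,-0.6,0.9,-0.3,0.25, 0,0,0,-0.6,0.9,-0.3,0.25]'
python3 -c "
from h import *
np.set_printoptions(precision=4,suppress=True)
R=Ro.from_euler('z',22.95,degrees=True); a=[]
for c in('top','scene'):
    im,d=arm.get_image(c); W=cloud(c,d); hsv=cv2.cvtColor(im,cv2.COLOR_RGB2HSV)
    L=R.inv().apply((W-[.4515,.3648,0]).reshape(-1,3)).reshape(W.shape)*1000
    g=(hsv[...,0]>40)&(hsv[...,0]<80)&(hsv[...,1]>90)&(abs(L[...,0])<75)&(abs(L[...,1])<50)&(L[...,2]<50)
    P=L[g]; print(c,g.sum(),'x',np.percentile(P[:,0],[1,99]),'y',np.percentile(P[:,1],[1,99]),'z',np.median(P[:,2]))
    A=np.c_[P[:,:2],np.ones(len(P))]; print('  slope',np.linalg.lstsq(A,P[:,2],rcond=None)[0],cv2.minAreaRect(P[:,:2].astype(np.float32)))
    for r in arm.tip_of(c,'board_centre')[:3]: print(r['conf'],R.inv().apply(ray(c,r['point'],.0176)-[.4515,.3648,0])*1000)
    u0,v0=proj(c,np.array([.52,.2,.03])).astype(int)
    a.append(cv2.resize(im[max(v0-140,0):v0+140,max(u0-120,0):u0+120,::-1],(400,466)))
cv2.imwrite('pics/b9.png',np.hstack(a))"
```

```text
clock: 17.2
eef_pos: [0.4239, 0.3538, 0.1605]
ee_rot: [-179.8, -1.0, 23.0]
wrist_force: [1.1, 0.9, 0.5]
gripper_width: 0.0638
gripper_force: 0.0
clock: 17.8
eef_pos: [0.3684, 0.0884, 0.2265]
ee_rot: [179.9, -0.2, 23.1]
wrist_force: [1.1, -0.2, 0.6]
gripper_width: 0.0641
gripper_force: 0.0
top 1099 x [-53.8166  57.4313] y [-25.0381  30.0833] z 18.962431339782327
  slope [-0.014  -0.0573 18.4114] ((3.5726661682128906, 3.130176544189453), (117.03949737548828, 54.55202102661133), 2.497115135192871)
0.55 [ 4.3048 -4.4992 17.6   ]
scene 633 x [-51.6833  53.6737] y [-25.576   25.9259] z 19.689944729561706
  slope [-0.0053  0.0193 19.5355] ((2.038463592529297, -2.6755905151367188), (110.02960205078125, 59.01890182495117), 0.7061131596565247)
0.74 [ -81.8589 -134.4583   17.6   ]
0.64 [-3.3701 -0.941  17.6   ]
```

View pics/b9.png

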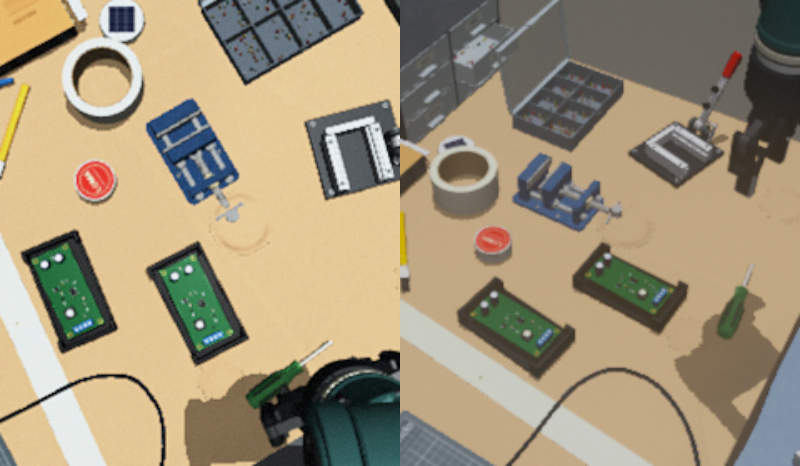

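The board lies flat in the tray (left tray in both views), about 2 mm off centre. The bar stands open, nothing else has moved, and the arm is clear, so I'm handing it in.

```bash
python3 -c "
from station import arm
print(arm.finish_job())"
```

```text
the job is handed in; nothing more can be done
None
```

The job is handed in, at about 18 s on the clock: the clamp bar stands open, the board lies flat and parts-up in the empty tray, about 2 mm off centre by the cameras, and nothing else appears to have moved; no verdict was returned.

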